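Steady the rocking board stand

ROBOT

A 6-joint arm with a two-finger parallel gripper is mounted at the origin on the work surface. World frame = base frame: x ahead of the robot, y to its left, z up, the work surface at z = 0. Lengths are in m, angles in rad, forces in N, time in s.
With the tool pointing down it reaches from about 0.325 to 0.85 m from the base axis. Payload 4.4 kg.
Tool frame: the origin (TCP) lies on the centre line of the jaws, within the pads' length; the fingertips stand 19 mm ahead of it and the grasp point (between the pads) is the TCP (tip_extent is the distance from the TCP to the fingertips, in m); z points along the fingers, y is the direction in which the jaws open and shut (so a half turn about z gives the same grasp; the last joint's range is limited). The gripper opens to 94 mm and grips with 3 to 60 N. Pads are 16 mm wide; open, the fingers measure 119 mm over their backs; the gripper's body (75 mm by 177 mm) begins 78 mm behind the grasp point.
Start: joints at [1.175, 0.207, 1.542, -0, 1.393, -0.15], TCP at [0.139, 0.558, 0.224] pointing down, gripper open.
Joint ranges: [-2.73, 2.73], [-0.86, 2.22], [0.23, 2.46], [-1.11, 4.25], [0.08, 2.63], [-2.82, 2.82]. Speed limits (rad/s): [2.79, 2.79, 3.14, 3.14, 3.14, 3.14].

INTERFACE

Orientations are given as [roll, pitch, yaw] about the fixed x, y, z axes, in that order (R = Rz(yaw) Ry(pitch) Rx(roll)).
In Python, from bench import get_obs, capture, camera_info, close_job, tip_extent gives the robot as it stands.
- The arm moves only by the tool carry_out, never from a script. Its argument "increments" is a list of rows, each a list of 5 numbers: the shift along the tool's x, y, z in cm, then the turn about the tool's z in rad, then the opening, from 0 (shut) to 1 (fully open). A call has 1 to 5 rows; each row shifts and turns the commanded pose from where the row before left it, along the tool's axes as they then stand; what a row does not reach is not made up. A row lasts 1/12 s, in which the tool goes at most 41.7 mm and 7.16 degrees, less where a joint would pass 70% of its speed; a pose out of reach is approached as far as the arm can. A call with a gripper value outside its range is refused whole. The fingers move at their own pace and stop on an object; the grip force is fixed at half the most. Time passes only in rows, so rows that do not move let the fingers close. It gives the time, the measured TCP pose, the force and the opening at its end, in the units of the state.
- get_obs(): the state, without advancing time (a new reading comes with each control period).
- capture(name): name is "scene" or "side" or "wrist"; returns (picture, depth): 480x640x3 uint8, red, green, blue; 480x640 float32, m along the optical axis (not along the pixel's ray), 0 where there is no reading.
- camera_info(name): a dict with "camera_matrix" (3x3 intrinsics, pixels), "D" ([k1, k2, p1, p2, k3] as OpenCV has them; the pictures are not rectified), "rvec" (rotation vector, rad) and "tvec" (3), from world to camera coordinates, as OpenCV has them. Camera axes: x right, y down, z forward; pixel columns grow to the right and rows downward; lengths in m; the calibration is good to about 2 mm. A picture is of the moment at which its call begins: read the wrist's pose just before it. camera_info takes no time and is no camera call; for the wrist camera it gives the pose at the moment of the call.
- close_job(): hands the job in, once; it reports no verdict.
The state is a dict: "time": time; "joints": joint angles; "qd": joint speeds; "tau": joint torques, N m; "ee_pos": TCP position; "tcp_rot": TCP orientation; "wrist_force": force on the tool from outside, world axes, zero at the start; "torque": the same for the moment, N m; "gripper_width": opening from 0.0 (shut) to 1.0 (fully open).
Only numpy, scipy, OpenCV 4.12 (cv2) and the standard library are available. Lean on these libraries where they do the work, as an engineer would, in place of code of your own. Each camera call takes 0.05 s, during which the arm holds its last target. There are 200 camera calls.

TASK

The board stand on the bench rocks because one of its four corner feet is screwed in too far: it is the one whose black bar handle is not parallel to the other three. Turn that handle clockwise, by less than a quarter turn, until it is parallel to the other three and the stand is level on all four feet and no longer rocks, then let go. Leave the stand in its place.

Things in the scene. Friction and masses are not known exactly. Their poses are not given: they have to be found in the camera images.
- stand: Loose steel plate 200 (x) x 160 (y) mm, 2.4 kg, on four rubber feet at x +-82, y +-62 mm, each with a bar handle above the plate; in the middle a circuit board, at most 62 mm above the bench. Origin: plate centre at the feet's undersides (on the bench when level), z up; plate top 33 mm above it. The foot to adjust is at (+82, +62); the stand leans onto it. The other three do not turn, their bars lie along x.
- knob_grip (a point): Centre of the bar handle of the foot to adjust: a black upright bar 46 mm long, 12 mm wide, 24 mm high. x along the bar, y across it (the way to pinch it), z up. About 61 mm above the bench; 28 to 34 mm above the plate, with at least 16 mm free between bar and plate around its stem. It shifts only some 3 mm as the handle is turned.
- foot_knob (a joint): Turn of that handle, rad, growing clockwise seen from above, 0 (foot right in) to 2.2 (right out). Each rad screws foot and handle 4 mm down out of the plate (steep thread). At 1.5 the foot is as long as the others, its bar parallel to theirs and the stand level; beyond that it rocks the other way. Starts at 0.2 to 0.8, stays where left, needs about 0.1 N m.

How it is judged:
By the outcome, as a careful person would: the job done as asked, in the order asked, and still so for the second after the job is handed in, with the robot touching nothing.
It also fails if it takes over 35 s, if anything falls off the work surface, if the arm or the gripper's body presses on something with over 40 N, if the wrist force passes 120 N, or if a joint passes its speed limit or range.

## Working session

There is one attempt and no reset: what is moved stays moved. The work goes in short steps, Python scripts to look and compute and a tool call to move; the robot and the scene stay as the last step left them, time stands still between calls to the robot, and variables do not carry over. Pictures are saved under pics/ and viewed, about 8 in all and at most 12, crops included, and the job is handed in when it is done.

Besides the shell and the picture viewer there is one more tool, called after "Emit:" by a JSON object that holds its "name" and its "arguments", one argument or row to a line. carry_out: Moves the arm, as the interface text tells. Its arguments: {"type":"object","properties":{"increments":{"type":"array","items":{"type":"array","items":{"type":"number"}}}},"required":["increments"]}

```bash
mkdir -p pics; python3 - <<'E'
from bench import *
import cv2,numpy as np
o=get_obs();print(o)
for n in("scene","side"):
    p,d=capture(n);cv2.imwrite(f"pics/{n}0.png",p[:,:,::-1]);np.save(f"{n}0d.npy",d)
    print(n,camera_info(n))
print(tip_extent)
E
```

```text
{'time': 0.0, 'joints': array([ 1.17548636e+00,  2.07397218e-01,  1.54291852e+00,  1.62896912e-05,
        1.39349118e+00, -1.50522044e-01]), 'qd': array([-0.00137662, -0.00148069, -0.00014661, -0.00028591,  0.00100192,
        0.0010029 ]), 'tau': array([ 1.35418500e-04, -3.70884562e+01, -2.81415099e+01,  6.97685732e-02,
        3.62016808e-02, -1.73250241e-04]), 'ee_pos': array([0.13907851, 0.55715596, 0.22332051]), 'tcp_rot': array([-3.13940584e+00, -3.47883919e-04,  2.89680146e+00]), 'wrist_force': array([ 0.04754102, -0.42851627, -0.79387212]), 'torque': array([ 0.0046544 ,  0.02356228, -0.0139872 ]), 'gripper_width': 1.0030391345763323}
scene {'camera_matrix': array([[478.84349272,   0.        , 317.13629297],
       [  0.        , 478.84349272, 239.95350356],
       [  0.        ,   0.        ,   1.        ]]), 'D': array([0.02676896, 0.        , 0.        , 0.        , 0.        ]), 'rvec': array([ 0.67753746,  2.51555934, -1.25264702]), 'tvec': array([ 0.49168146, -0.13225967,  0.97156807])}
side {'camera_matrix': array([[483.10355812,   0.        , 322.44606325],
       [  0.        , 483.10355812, 240.33116014],
       [  0.        ,   0.        ,   1.        ]]), 'D': array([-0.03747883,  0.        ,  0.        ,  0.        ,  0.        ]), 'rvec': array([ 2.39263624, -0.07413158,  0.05357684]), 'tvec': array([-0.58515658,  0.12305367,  0.65909405])}
0.019
```

View pics/scene0.png

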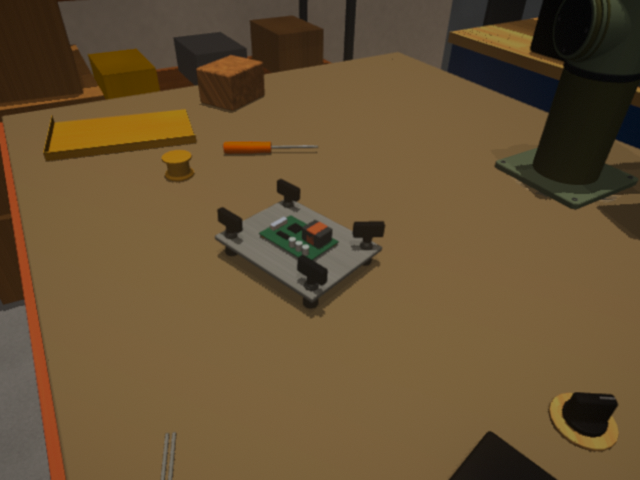

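The scene view shows the stand centred near (300,248). The odd handle is at (368,230). The other three bars, at (230,222), (288,190) and (312,270), are parallel. The black knob on yellow at (590,412) is not part of the stand.

```bash
cat > h.py <<'E'
from bench import *
import cv2,numpy as np
def cloud(p,d,ci):
    K,D=ci["camera_matrix"],ci["D"];R=cv2.Rodrigues(ci["rvec"])[0];t=np.ravel(ci["tvec"])
    v,u=np.mgrid[:480,:640]
    n=cv2.undistortPoints(np.stack([u,v],-1).reshape(-1,1,2).astype(float),K,D).reshape(-1,2)
    X=np.c_[n,np.ones(len(n))]*d.reshape(-1,1)
    return ((X-t)@R).reshape(480,640,3)
def bars(name,p,d,lo=.052,hi=.08):
    W=cloud(p,d,camera_info(name))
    m=(p.max(2)<60)&(d>0)&(W[...,2]>lo)&(W[...,2]<hi)
    n,l,s,c=cv2.connectedComponentsWithStats(m.astype(np.uint8))
    for i in range(1,n):
        if s[i,4]<60: continue
        P=W[l==i];(cx,cy),(a,b),an=cv2.minAreaRect(P[:,:2].astype(np.float32))
        w,V=np.linalg.eigh(np.cov(P[:,:2].T));V=V[:,1]
        print(name,"px",c[i].round(),s[i,4],"ctr",np.round([cx,cy,*P[:,2].min(keepdims=1),np.percentile(P[:,2],98)],4),"size",np.round([a,b],4),"yaw",np.degrees(np.arctan2(V[1],V[0])).round(1))
E
python3 - <<'E'
from h import *
for n in("scene","side"):
    bars(n,cv2.imread(f"pics/{n}0.png")[:,:,::-1],np.load(f"{n}0d.npy"))
E
```

```text
scene px [350.   4.] 77 ctr [-0.3468 -1.2898  0.0526  0.0793] size [0.0294 0.0403] yaw 131.3
scene px [505.   9.] 294 ctr [-0.8513 -0.9342  0.0522  0.0792] size [0.0317 0.2154] yaw 178.2
scene px [34. 46.] 727 ctr [ 0.8207 -1.179   0.052   0.0794] size [0.0226 0.1798] yaw 175.2
scene px [544.  46.] 247 ctr [-0.527  -0.4881  0.052   0.0789] size [0.1061 0.0137] yaw 88.5
scene px [246.  78.] 367 ctr [ 0.3931 -0.6501  0.052   0.0791] size [0.1363 0.0086] yaw -151.3
scene px [571. 154.] 989 ctr [0.0322 0.0209 0.052  0.0795] size [0.0517 0.1189] yaw 120.0
scene px [288. 190.] 309 ctr [ 0.5574 -0.1211  0.0522  0.0746] size [0.01   0.0451] yaw 111.1
scene px [230. 220.] 378 ctr [ 0.6748 -0.0833  0.052   0.0777] size [0.01   0.0475] yaw 110.8
scene px [317. 233.] 212 ctr [ 0.5703 -0.0063  0.052   0.0629] size [0.0276 0.0369] yaw 128.5
scene px [368. 229.] 448 ctr [0.5066 0.035  0.052  0.0746] size [0.0107 0.0444] yaw 154.0
scene px [312. 269.] 519 ctr [0.6232 0.0719 0.052  0.0743] size [0.0131 0.0465] yaw 109.1
side px [346. 245.] 338 ctr [0.624  0.0683 0.0524 0.0742] size [0.0112 0.0461] yaw 110.5
side px [264. 268.] 483 ctr [0.5071 0.0305 0.052  0.0741] size [0.0136 0.046 ] yaw 156.3
side px [313. 301.] 109 ctr [ 0.566  -0.0198  0.052   0.0615] size [0.0207 0.0421] yaw 159.8
side px [400. 335.] 504 ctr [ 0.6754 -0.087   0.0524  0.0767] size [0.0115 0.0452] yaw 109.7
side px [306. 370.] 479 ctr [ 0.5578 -0.1252  0.052   0.0744] size [0.0117 0.0454] yaw 109.1
```

View pics/side0.png

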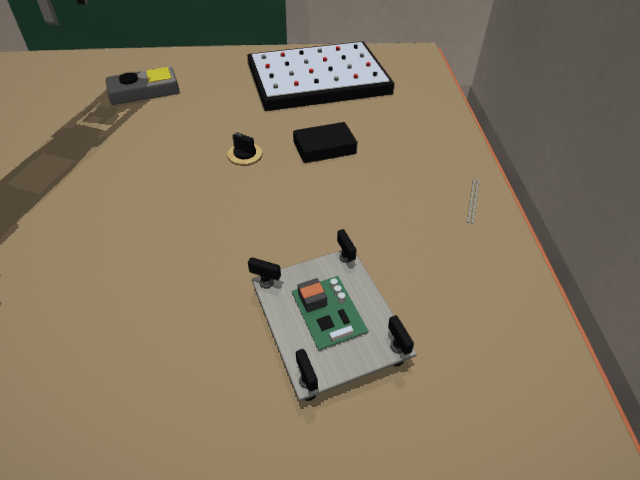

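The side view agrees with the scene view. The odd bar is at (264,268), world (0.507, 0.033), yaw about 155°. The others lie at about 108–110°, so the turn needed is about 45° clockwise (0.8 rad). The foot spacings come out at 122 and 163 mm, which matches the given sizes. Next I move above it.

Emit:
{"name": "carry_out", "arguments": {
  "increments": [
    [-2.7, -2.3, 0, 0, 1],
    [-2.7, -2.3, 0, 0, 1],
    [-2.7, -2.3, 0, 0, 1],
    [-2.7, -2.3, 0, 0, 1],
    [-2.7, -2.3, 0, 0, 1]
  ]
}}

```text
time: 0.52
ee_pos: [0.2427, 0.4119, 0.2239]
tcp_rot: [-3.141, -0.0, 2.898]
wrist_force: [1.3, 0.1, -0.1]
gripper_width: 1.002
```

Emit:
{"name": "carry_out", "arguments": {
  "increments": [
    [-2.7, -2.3, 0, 0, 1],
    [-2.7, -2.3, 0, 0, 1],
    [-2.7, -2.3, 0, 0, 1],
    [-2.7, -2.3, 0, 0, 1],
    [-2.7, -2.3, 0, 0, 1]
  ]
}}

```text
time: 0.93
ee_pos: [0.3459, 0.2676, 0.2241]
tcp_rot: [-3.141, -0.0, 2.897]
wrist_force: [0.1, 0.7, 0.5]
gripper_width: 1.0
```

Emit:
{"name": "carry_out", "arguments": {
  "increments": [
    [-2.7, -2.3, 0, 0, 1],
    [-2.7, -2.3, 0, 0, 1],
    [-2.7, -2.3, 0, 0, 1],
    [-2.7, -2.3, 0, 0, 1],
    [0, 0, 0, 0, 1]
  ]
}}

```text
time: 1.35
ee_pos: [0.431, 0.1493, 0.2244]
tcp_rot: [-3.14, 0.002, 2.89]
wrist_force: [-0.1, 0.3, 0.1]
gripper_width: 1.0
```

```bash
python3 - <<'E'
from h import *
o=get_obs();print(o["ee_pos"],o["tcp_rot"],o["time"],o["joints"])
p,d=capture("wrist");cv2.imwrite("pics/w1.png",p[:,:,::-1]);bars("wrist",p,d)
E
```

```text
[0.43097161 0.14928975 0.2243645 ] [-3.13956280e+00  2.21017247e-03  2.89038326e+00] 1.35 [ 0.14529235 -0.0526777   1.82006059 -0.00278016  1.37295573 -1.17374761]
wrist px [219. 335.] 502 ctr [0.5041 0.0348 0.0521 0.0745] size [0.0114 0.0445] yaw 148.1
wrist px [287. 423.] 683 ctr [0.6207 0.0732 0.0521 0.074 ] size [0.0118 0.0454] yaw 105.1
```

View pics/w1.png

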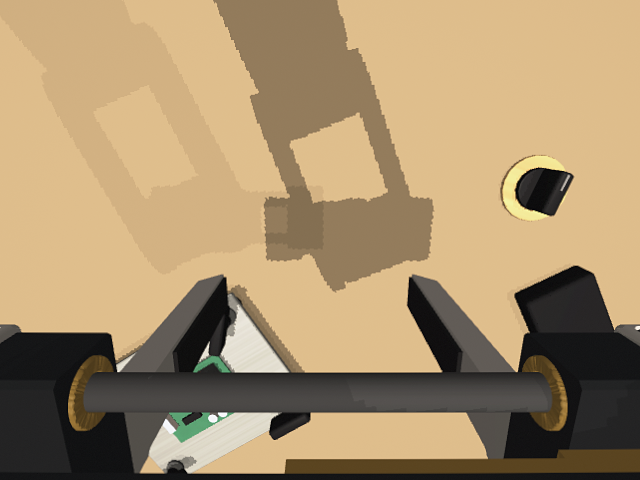

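The wrist view shows the odd bar at (219,335), partly hidden behind the left finger. Its position agrees to about 3 mm. I'll move above it, align, and half close.

Emit:
{"name": "carry_out", "arguments": {
  "increments": [
    [-2.56, -2.34, 0, 0, 0.6],
    [-2.56, -2.34, 0, 0, 0.6],
    [-2.56, -2.34, 0, 0, 0.6],
    [-2.56, -2.34, 0, 0, 0.6],
    [0, 0, 0, 0.1, 0.6]
  ]
}}

```text
time: 1.82
ee_pos: [0.507, 0.035, 0.2243]
tcp_rot: [-3.14, 0.002, 2.792]
wrist_force: [-0.7, 0.3, 0.7]
gripper_width: 0.681
```

Emit:
{"name": "carry_out", "arguments": {
  "increments": [
    [0, 0, 3, 0.085, 0.6],
    [0, 0, 3, 0, 0.6],
    [0, 0, 2, 0, 0.6],
    [0, 0, 0, 0, 0.6],
    [0, 0, 0, 0, 0.6]
  ]
}}

```text
time: 2.23
ee_pos: [0.5031, 0.0394, 0.1433]
tcp_rot: [-3.141, -0.004, 2.713]
wrist_force: [0.5, -0.0, 0.2]
gripper_width: 0.602
```

```bash
python3 - <<'E'
from h import *
o=get_obs();print(o["ee_pos"],o["tcp_rot"],o["time"],o["gripper_width"])
ims=[]
for n in("scene","side"):
    p,d=capture(n);bars(n,p,d,.05,.08);ims.append((n,p))
a=cv2.resize(ims[0][1][140:320,240:480],None,fx=1.6,fy=1.6);b=cv2.resize(ims[1][1][180:360,180:420],None,fx=1.6,fy=1.6)
cv2.imwrite("pics/c2.png",np.hstack([a,b])[:,:,::-1])
w,d=capture("wrist");cv2.imwrite("pics/w2.png",w[:,:,::-1]);bars("wrist",w,d)
E
```

```text
[0.50313504 0.03940056 0.14326091] [-3.14062095 -0.00374453  2.7131053 ] 2.2333 0.6017309821190874
scene px [350.   4.] 81 ctr [-0.344  -1.29    0.0515  0.0793] size [0.035  0.0408] yaw 130.4
scene px [504.   9.] 318 ctr [-0.8511 -0.928   0.0501  0.0795] size [0.0274 0.2079] yaw 178.5
scene px [33. 46.] 772 ctr [ 0.8218 -1.1791  0.0501  0.0796] size [0.0211 0.1804] yaw 175.3
scene px [550.  48.] 408 ctr [-0.5272 -0.4721  0.05    0.0793] size [0.1372 0.0161] yaw 88.6
scene px [257.  76.] 75 ctr [ 0.3609 -0.6674  0.05    0.0781] size [0.0567 0.0061] yaw -149.5
scene px [571. 155.] 1050 ctr [0.0342 0.0208 0.0501 0.0794] size [0.0485 0.1182] yaw 119.8
scene px [288. 190.] 315 ctr [ 0.5576 -0.1212  0.05    0.0746] size [0.0098 0.0461] yaw 111.0
scene px [230. 220.] 374 ctr [ 0.6752 -0.083   0.0508  0.0776] size [0.0096 0.0473] yaw 111.1
scene px [368. 229.] 461 ctr [0.5067 0.0355 0.0501 0.0746] size [0.0111 0.0448] yaw 153.9
scene px [322. 236.] 136 ctr [0.5685 0.0091 0.0501 0.062 ] size [0.015  0.0308] yaw -179.1
scene px [312. 269.] 527 ctr [0.6232 0.0731 0.0501 0.0745] size [0.0117 0.045 ] yaw 109.1
side px [346. 245.] 342 ctr [0.624  0.0685 0.0511 0.0741] size [0.0114 0.046 ] yaw 110.4
side px [264. 269.] 493 ctr [0.5065 0.0308 0.0508 0.0745] size [0.0136 0.0468] yaw 156.3
side px [313. 302.] 128 ctr [ 0.566  -0.0202  0.05    0.0606] size [0.0216 0.0423] yaw 162.9
side px [400. 335.] 511 ctr [ 0.6752 -0.087   0.0504  0.0768] size [0.0113 0.046 ] yaw 109.5
side px [306. 370.] 474 ctr [ 0.5576 -0.1253  0.0513  0.0743] size [0.0117 0.0448] yaw 108.8
wrist px [307. 258.] 1176 ctr [0.5061 0.0318 0.0532 0.0756] size [0.0115 0.0443] yaw 154.7
wrist px [308. 332.] 211 ctr [0.5623 0.0065 0.052  0.0612] size [0.0289 0.0098] yaw -151.9
```

View pics/w2.png

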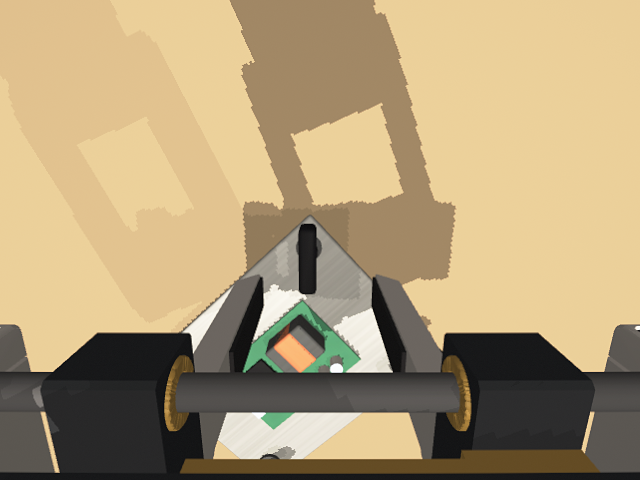

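The wrist view shows the bar centred between the jaws at (307,258) and aligned with them. I'll correct by a few mm, descend and close.

Emit:
{"name": "carry_out", "arguments": {
  "increments": [
    [-0.55, -0.45, 0, 0, 0.6],
    [0, 0, 2.7, 0, 0.6],
    [0, 0, 2.7, 0, 0.6],
    [0, 0, 1.5, 0, 0.6],
    [0, 0, 0, 0, 0.6]
  ]
}}

```text
time: 2.8
ee_pos: [0.5058, 0.0316, 0.0731]
tcp_rot: [-3.14, -0.005, 2.712]
wrist_force: [-0.4, -1.2, -0.5]
gripper_width: 0.599
```

```bash
python3 - <<'E'
from h import *
o=get_obs();print(o["ee_pos"],o["tcp_rot"],o["time"],o["wrist_force"])
w,d=capture("wrist");cv2.imwrite("pics/w3.png",w[:,:,::-1]);bars("wrist",w,d)
E
```

```text
[0.5058255  0.03164897 0.07314315] [-3.13981863 -0.00480829  2.71153694] 2.8 [-0.40143473 -1.23361291 -0.49662595]
wrist px [317. 299.] 2335 ctr [0.5072 0.0316 0.054  0.0768] size [0.0115 0.0455] yaw 154.9
wrist px [259. 298.] 261 ctr [0.4952 0.0063 0.0576 0.0796] size [0.0018 0.0154] yaw 157.8
wrist px [376. 299.] 282 ctr [0.5194 0.058  0.057  0.0794] size [0.0017 0.0161] yaw 153.7
```

The bar is centred between the fingers to within 1 mm.

Emit:
{"name": "carry_out", "arguments": {
  "increments": [
    [0, 0, 1.1, 0, 0.6],
    [0, 0, 0, 0, 0],
    [0, 0, 0, 0, 0],
    [0, 0, 0, 0, 0],
    [0, 0, 0, 0, 0]
  ]
}}

```text
time: 3.27
ee_pos: [0.5086, 0.0318, 0.0653]
tcp_rot: [3.141, 0.002, 2.712]
wrist_force: [-0.7, 0.4, -0.4]
gripper_width: 0.35
```

Emit:
{"name": "carry_out", "arguments": {
  "increments": [
    [0, 0, 0, 0, 0],
    [0, 0, 0, 0, 0],
    [0, 0, 0, 0, 0],
    [0, 0, 0, 0, 0],
    [0, 0, 0, 0, 0]
  ]
}}

```text
time: 3.68
ee_pos: [0.5077, 0.0311, 0.0647]
tcp_rot: [-3.14, 0.0, 2.712]
wrist_force: [-1.2, -2.6, 3.8]
gripper_width: 0.125
```

The opening reads 11.8 mm, so the bar is gripped. Now I turn clockwise.

Emit:
{"name": "carry_out", "arguments": {
  "increments": [
    [0, 0, 0, 0.08, 0],
    [0, 0, 0, 0.08, 0],
    [0, 0, 0, 0.08, 0],
    [0, 0, 0, 0.08, 0],
    [0, 0, 0, 0, 0]
  ]
}}

```text
time: 4.1
ee_pos: [0.5079, 0.031, 0.0646]
tcp_rot: [-3.141, 0.001, 2.391]
wrist_force: [-0.7, -5.0, 3.1]
gripper_width: 0.127
```

Emit:
{"name": "carry_out", "arguments": {
  "increments": [
    [0, 0, 0, 0.08, 0],
    [0, 0, 0, 0.08, 0],
    [0, 0, 0, 0.08, 0],
    [0, 0, 0, 0.08, 0],
    [0, 0, 0, 0, 0]
  ]
}}

```text
time: 4.52
ee_pos: [0.508, 0.0309, 0.0646]
tcp_rot: [-3.141, 0.001, 2.071]
wrist_force: [-1.2, -5.6, 2.0]
gripper_width: 0.123
```

```bash
python3 - <<'E'
from h import *
o=get_obs();print(o["ee_pos"],o["tcp_rot"],o["time"],o["wrist_force"],o["torque"])
ims=[]
for n in("scene","side"):
    p,d=capture(n);bars(n,p,d,.05,.08);ims.append(p)
a=cv2.resize(ims[0][140:320,200:440],None,fx=1.6,fy=1.6);b=cv2.resize(ims[1][220:400,220:460],None,fx=1.6,fy=1.6)
cv2.imwrite("pics/c3.png",np.hstack([a,b])[:,:,::-1])
E
```

```text
[0.5080351  0.03090628 0.06459571] [-3.14104787e+00  1.44990677e-03  2.07145704e+00] 4.5167 [-1.23949839 -5.62028305  1.95630741] [-0.71914094  0.29042622 -0.08200733]
scene px [504.   9.] 322 ctr [-0.8492 -0.9298  0.0501  0.0795] size [0.026  0.2077] yaw 178.1
scene px [30. 46.] 695 ctr [ 0.827  -1.1813  0.0502  0.0795] size [0.0216 0.1682] yaw 175.7
scene px [550.  48.] 413 ctr [-0.5261 -0.4725  0.05    0.0795] size [0.1388 0.016 ] yaw 89.0
scene px [571. 155.] 1045 ctr [0.0329 0.0208 0.0501 0.0793] size [0.0512 0.1185] yaw 119.6
scene px [287. 190.] 312 ctr [ 0.5589 -0.1217  0.0506  0.0742] size [0.0097 0.0458] yaw 110.3
scene px [229. 221.] 356 ctr [ 0.676  -0.0828  0.0502  0.075 ] size [0.01   0.0452] yaw 110.9
scene px [375. 231.] 215 ctr [0.5019 0.0467 0.0504 0.0782] size [0.0245 0.0175] yaw 113.5
scene px [317. 235.] 233 ctr [ 0.5708 -0.0069  0.05    0.0632] size [0.0286 0.0367] yaw 140.8
scene px [311. 270.] 534 ctr [0.6247 0.0719 0.0502 0.0743] size [0.0122 0.0455] yaw 110.5
side px [347. 245.] 346 ctr [0.6258 0.068  0.0502 0.0739] size [0.0117 0.0463] yaw 110.0
side px [269. 272.] 270 ctr [0.5122 0.0273 0.0506 0.0779] size [0.0142 0.0395] yaw 105.7
side px [311. 297.] 180 ctr [ 0.5712 -0.0102  0.0502  0.0622] size [0.0283 0.0379] yaw 125.5
side px [401. 336.] 504 ctr [ 0.6766 -0.0869  0.0506  0.0748] size [0.0115 0.0447] yaw 109.5
side px [308. 370.] 493 ctr [ 0.5589 -0.1255  0.0502  0.0743] size [0.012  0.0449] yaw 109.1
```

View pics/c3.png

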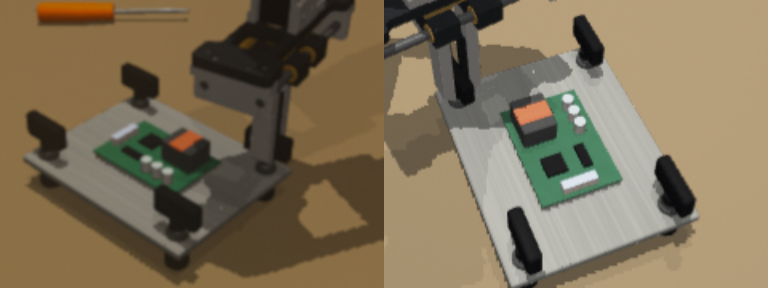

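The turn works. The far corner has dropped from 77 to 75 mm, and the bars A and C follow as expected. The foot-to-foot directions give stand x at 108.3° (all four values between 108.2 and 108.4). The tool is at 118.7°, so 0.18 rad remains.

Emit:
{"name": "carry_out", "arguments": {
  "increments": [
    [0, 0, 0, 0.06, 0],
    [0, 0, 0, 0.06, 0],
    [0, 0, 0, 0.06, 0],
    [0, 0, 0, 0, 0],
    [0, 0, 0, 0, 0]
  ]
}}

```text
time: 5.03
ee_pos: [0.5081, 0.0308, 0.0646]
tcp_rot: [-3.141, 0.002, 1.894]
wrist_force: [-0.6, -5.5, 1.6]
gripper_width: 0.128
```

Emit:
{"name": "carry_out", "arguments": {
  "increments": [
    [0, 0, 0, 0, 0.2],
    [0, 0, 0, 0, 0.4],
    [0, 0, 0, 0, 0.6],
    [0, 0, 0, 0, 0.6],
    [0, 0, 0, 0, 0.6]
  ]
}}

```text
time: 5.45
ee_pos: [0.5078, 0.0322, 0.0643]
tcp_rot: [3.142, -0.0, 1.892]
wrist_force: [0.8, 0.7, 0.1]
gripper_width: 0.443
```

Emit:
{"name": "carry_out", "arguments": {
  "increments": [
    [0, 0, -2, 0, 0.6],
    [0, 0, -3, 0, 0.6],
    [0, 0, -4, 0, 0.6],
    [0, 0, -4, 0, 0.6],
    [0, 0, 0, 0, 0.6]
  ]
}}

```text
time: 5.87
ee_pos: [0.5137, 0.0316, 0.2035]
tcp_rot: [3.126, 0.007, 1.892]
wrist_force: [1.6, 0.1, 0.5]
gripper_width: 0.602
```

```bash
python3 - <<'E'
from h import *
o=get_obs();print(o["ee_pos"],o["tcp_rot"],o["time"],o["wrist_force"])
ims=[]
for n in("scene","side","wrist"):
    p,d=capture(n);bars(n,p,d,.05,.08);ims.append(p)
a=cv2.resize(ims[0][140:320,200:440],None,fx=1.6,fy=1.6);b=cv2.resize(ims[1][220:400,220:460],None,fx=1.6,fy=1.6)
cv2.imwrite("pics/c4.png",np.hstack([a,b])[:,:,::-1])
cv2.imwrite("pics/w4.png",p[:,:,::-1])
E
```

```text
[0.513675   0.03159895 0.20347639] [3.12614109 0.0065677  1.89240827] 5.8667 [1.59032816 0.14275348 0.46883842]
scene px [350.   4.] 80 ctr [-0.3451 -1.2915  0.0503  0.0792] size [0.0337 0.0451] yaw 125.6
scene px [504.   9.] 315 ctr [-0.8478 -0.9298  0.05    0.0796] size [0.0295 0.2145] yaw 178.0
scene px [34. 46.] 777 ctr [ 0.8216 -1.1792  0.05    0.0792] size [0.0215 0.1805] yaw 175.3
scene px [550.  48.] 405 ctr [-0.5274 -0.4721  0.05    0.079 ] size [0.1373 0.0162] yaw 89.2
scene px [257.  75.] 122 ctr [ 0.3623 -0.6667  0.0502  0.0793] size [0.0615 0.0059] yaw -150.8
scene px [240.  81.] 142 ctr [ 0.4169 -0.6368  0.0502  0.0792] size [0.0733 0.0081] yaw -150.8
scene px [571. 155.] 1051 ctr [0.0339 0.0202 0.05   0.0794] size [0.0525 0.1186] yaw 119.7
scene px [287. 190.] 316 ctr [ 0.5597 -0.1212  0.0505  0.0742] size [0.0114 0.0461] yaw 111.0
scene px [229. 222.] 356 ctr [ 0.6769 -0.0833  0.0502  0.0743] size [0.0109 0.0462] yaw 111.1
scene px [367. 229.] 435 ctr [0.5082 0.0337 0.0503 0.0743] size [0.0102 0.0457] yaw 109.7
scene px [322. 235.] 165 ctr [0.567  0.0077 0.05   0.0634
[... 245 characters left out ...]
087 0.03   0.0505 0.0737] size [0.0121 0.0467] yaw 109.5
side px [316. 303.] 109 ctr [ 0.5756 -0.0265  0.0505  0.0611] size [0.0102 0.0293] yaw -168.3
side px [402. 337.] 502 ctr [ 0.6772 -0.0875  0.0506  0.0739] size [0.0114 0.0448] yaw 109.6
side px [308. 370.] 485 ctr [ 0.5596 -0.1257  0.0515  0.0743] size [0.0117 0.0459] yaw 108.7
wrist px [314. 235.] 810 ctr [0.5058 0.0318 0.051  0.0727] size [0.0114 0.0441] yaw 108.0
wrist px [463. 237.] 991 ctr [0.623  0.0695 0.05   0.0719] size [0.0112 0.0451] yaw 108.1
wrist px [362. 280.] 88 ctr [0.5574 0.0035 0.0504 0.0599] size [0.0203 0.008 ] yaw -149.5
wrist px [313. 422.] 211 ctr [ 0.5603 -0.1348  0.0687  0.072 ] size [0.0102 0.0219] yaw 106.0
```

View pics/c4.png

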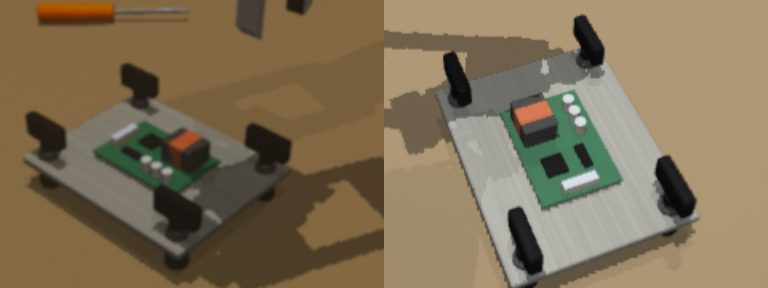

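All four bars are now parallel. Scene reads 109.7° against 110.5–111.1°, side 109.5° against 108.7–109.7°, and wrist 108.0° against 108.1°. All bar tops are at about 74 mm. I'll let the arm settle and hand in.

Emit:
{"name": "carry_out", "arguments": {
  "increments": [
    [0, 0, 0, 0, 0.6],
    [0, 0, 0, 0, 0.6],
    [0, 0, 0, 0, 0.6]
  ]
}}

```text
time: 6.27
ee_pos: [0.5066, 0.032, 0.1925]
tcp_rot: [-3.138, -0.002, 1.892]
wrist_force: [-0.4, 0.2, -0.4]
gripper_width: 0.599
```

```bash
python3 -c "
from bench import *
print(close_job())"
```

```text
the job is handed in; nothing more can be done
None
```

I pinched the odd handle, turned it about 0.82 rad (47°) clockwise, let go and backed the gripper off upwards. The job was handed in after about 6.3 s.

- **Parallel:** the wrist camera puts the turned bar at 108.0° and its neighbour at 108.1°. The side view gives 109.5° against 108.7–109.7°. The scene view gives 109.7° against 110.5–111.1°, which is about 1° apart and within the noise of that view.
- **Level:** all four bar tops now read within 1 mm of each other (73.6–74.3 mm, scene and side views). Before the turn, the corner diagonally opposite stood 2–3 mm too high. I judged "no longer rocks" from these heights and did not push on the stand to test it.
- **Place:** the stand shifted about 2 mm while the handle was being turned. The wrist force stayed under about 7 N at every reading.

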